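# Make up a staining kit and a seed-inspection kit

## Robot

A 6-joint arm with a two-finger parallel gripper is mounted at the origin on the work surface; the furniture and walls round the work are solid. World frame = base frame: x ahead of the robot, y to its left, z up, the work surface at z = 0. Lengths are in m, angles in rad, forces in N, time in s.
With the tool pointing down it reaches from about 0.375 to 0.975 m from the base axis. Payload 3.8 kg.
Tool frame: the origin (TCP) lies midway between the tips of the shut fingers; the grasp point (between the pads) lies 19 mm behind it; z points along the fingers, y is the line along which they close (so a half turn about z gives the same grasp; the last joint's range is limited). The gripper opens to 85 mm and grips with 20 to 120 N. Pads are 22 mm wide; open, the fingers measure 114 mm over their backs; the gripper's body (76 mm by 85 mm) begins 54 mm behind the grasp point. The pads swing forward as they close: fully open they stand 13 mm farther back than shut.
Start: joints at [1.201, 0.264, 1.604, -0, 1.274, -0.037], TCP at [0.221, 0.638, 0.231] pointing down, gripper open.
Joint ranges: [-2.63, 2.63], [-0.94, 2.18], [0.31, 2.57], [-1.31, 4.45], [0, 2.66], [-2.55, 2.55]. Speed limits (rad/s): [2.57, 2.57, 3.14, 3.14, 3.14, 3.14].

## Interface

Orientations are given as a rotation vector (axis times angle).
In Python, from workcell import status, read_camera, workorder, masks_of gives the robot as it stands.
- The arm moves only by the tool drive_tool, never from a script. Its argument "rows" is a list of rows, each a list of 7 numbers: the turn, a rotation vector about the tool's x, y, z in degrees, then the shift along the tool's x, y, z in m, then the opening, from 0 (shut) to 1 (fully open). In form: [[ax, ay, az, tx, ty, tz, claw], ...]. A call has 1 to 8 rows; each row shifts and turns the commanded pose from where the row before left it, along the tool's axes as they then stand; what a row does not reach is not made up. A row lasts 1/12 s, in which the tool goes at most 41.7 mm and 7.16 degrees, less where a joint would pass 70% of its speed; a pose out of reach is approached as far as the arm can. A call is refused whole if a number of a shift passes 0.0417 or a number of a turn 7.16, either way. A call with a gripper value outside its range is refused whole. The fingers move at their own pace and stop on an object; "force" is the grip in N (left out, the last holds). Time passes only in rows, so rows that do not move let the fingers close. It gives the time, the measured TCP pose, the force, the opening and the grip force at its end, in the units of the state.
- status.read_state(): the state, without advancing time (a new reading comes with each control period).
- read_camera(name): name is "scene" or "top" or "wrist"; returns a dict with "color" (420x560x3 uint8, red, green, blue), "intrinsics" (3x3 intrinsics, pixels), "D" ([k1, k2, p1, p2, k3] as OpenCV has them; the pictures are not rectified), "world_from_camera" (4x4, takes a point from camera to world coordinates); the wrist camera has in their place "mount" (4x4, takes a point from camera to tool coordinates, whose origin is the TCP and whose axes are the flange's). Camera axes: x right, y up, looking along -z (the intrinsics and any distortion apply to the point x, -y, -z); pixel columns grow to the right and rows downward; lengths in m; the calibration is good to about 2 mm. A picture is of the moment at which its call begins: read the wrist's pose just before it. There is no depth.
- workorder.finish_job(): hands the job in; it is judged then, once.
Trained networks look in a picture, given as the dict that the camera call returned (one of the last four; its "shot" number tells which), for a name from the list of things; names that differ only in an ending like _2 or _b are one class to them, and where a whole thing is asked for, a point or a joint stands for the part that bears it (a point fixed in the world has none). Each returns a list of dicts, best first, with "score" (0 to 1); they miss things now and then, are a little off and sometimes report something else, mostly with a low value. They report only what shows in the picture. A call takes as long as a camera call. They do not tell look-alikes from the thing itself.
- masks_of(picture, name): "mask" (420x560 bool, what is visible of it) and "bbox" ([left, top, right, bottom] in pixels, round what is visible of it).
The state is a dict: "time": time; "q": joint angles; "joint_vel": joint speeds; "joint_torque": joint torques, N m; "tool_pos": TCP position; "tcp_rot": TCP orientation; "wrist_force": force on the tool from outside, world axes, zero at the start; "torque": the same for the moment, N m; "width": opening from 0.0 (shut) to 1.0 (fully open); "grip_force": force on a finger pad.
Only numpy, scipy, OpenCV 4.12 (cv2) and the standard library are available. Lean on these libraries where they do the work, as an engineer would, in place of code of your own. Each camera call takes 0.05 s, during which the arm holds its last target. There are 200 camera calls.

## Task

Make up two kits from the stock on the bench: the dropper bottle and the little cover-slip box go into the tray with two equal square compartments, one in each (either way round), and the seed jar and the lens cell go into the tray with two round recesses, the jar in the large one and the lens cell in the small one. The lens cell is sunk in the ejector block: press the block's lever paddle all the way down so that the pin pushes the cell up from below, then grip the raised cell and lift it out. Everything must stand upright and flat on its tray's floor and be let go.

Things in the scene. Friction and masses are not known exactly. Their poses are not given: they have to be found in the camera images.
- stain_bottle: brown glass dropper bottle with a rubber teat, stands upright loose on the bench, 99 mm tall; body 36 mm diameter up to about 50 mm, then shoulder, black collar 24 mm diameter at 62 to 70 mm, teat 16 mm diameter above. Origin at the centre of its underside, z up.
- coverslips: small square box of cover slips with blue base and white lid (closed, one piece), loose on the bench, 33 x 33 mm and 16 mm tall. Origin at the centre of its underside, z up, x and y along its sides.
- seed_jar: glass seed jar with a green screw cap, loose on the bench, 92 mm tall; body 58 mm diameter up to about 75 mm, cap 50 mm diameter above. Origin at the centre of its underside, z up.
- lens_cell: lens cell: black plastic disc, 32 mm diameter, 23 mm tall, with a round glass window on top. At the start it lies loose in the bore of the ejector block, its top 1 mm below the block's top face. Origin at the centre of its underside, z up.
- stain_tray: low grey tray, fixed, 62 x 120 mm (x, y), 10 mm tall, rims and divider 4 mm thick; two equal compartments 54 x 54 mm side by side along its y axis, centres at y = +29 and -29 mm. Origin at the centre of its underside; compartment floor about 4 mm above it.
- seed_tray: low grey slab, fixed, 92 x 152 mm (x, y), 10 mm tall, with two round recesses 7 mm deep (floor 3 mm above the underside): large one 76 mm diameter centred at y = -33 mm, small one 54 mm diameter centred at y = +40 mm on its y axis. Origin at the centre of its underside.
- ejector_block: fixed aluminium block 60 x 60 mm, flat top face at 52 mm, with a vertical 35 mm bore through its middle that holds the lens cell. Origin on the bore's axis at bench level, z up. A lever sticks out on its +y side with a black rubber paddle 30 x 28 mm, top centre at x = 0, y = 102, z = 35 mm when up, and y = 105, z = 18 mm when fully pressed.
- ejector_lever (a joint): angle of the ejector lever: 0 at the start (paddle up, pin down), 0.34 fully pressed (paddle down, pin up), where the lens cell stands about 15 mm out of the block. Stiff hinge that stays where it is left; pressing the paddle takes about 3 N.
Not all that is in view belongs to the job. Of the things that look like the stain_bottle, the smaller one is meant.

How it is judged:
On the way:
1. the lens cell is pushed up in its bore by the ejector lever (value of joint ejector_lever above 0.2 rad and z of lens_cell in the frame of ejector_block above 0.036 m), for 0.2 s.
At the end, for the whole second after the job is handed in: Bottle and cover-slip box in different square compartments (within 13 mm of the centre along each tray axis), jar in the large recess (12 mm), lens cell in the small one (14 mm); each flat on the floor (origin under 6.5 mm above the tray's underside), upright within 0.1 rad, at rest (under 20 mm/s) (((x of stain_bottle in the frame of stain_tray between -0.013 and 0.013 m and y of stain_bottle in the frame of stain_tray between 0.016 and 0.042 m and x of coverslips in the frame of stain_tray between -0.013 and 0.013 m and y of coverslips in the frame of stain_tray between -0.042 and -0.016 m) or (x of stain_bottle in the frame of stain_tray between -0.013 and 0.013 m and y of stain_bottle in the frame of stain_tray between -0.042 and -0.016 m and x of coverslips in the frame of stain_tray between -0.013 and 0.013 m and y of coverslips in the frame of stain_tray between 0.016 and 0.042 m)) and x of seed_jar in the frame of seed_tray between -0.012 and 0.012 m and y of seed_jar in the frame of seed_tray between -0.045 and -0.021 m and x of lens_cell in the frame of seed_tray between -0.014 and 0.014 m and y of lens_cell in the frame of seed_tray between 0.026 and 0.054 m and z of each of stain_bottle, coverslips in the frame of stain_tray below 0.0065 m and angle between each of stain_bottle, coverslips, seed_jar, lens_cell's own z axis and vertical below 0.1 rad and linear speed of each of stain_bottle, coverslips, seed_jar, lens_cell below 0.02 m/s and z of each of seed_jar, lens_cell in the frame of seed_tray below 0.0065 m); the robot touches nothing.
It also fails if it takes over 120 s, if anything falls off the work surface, if the arm or the gripper's body presses on something with over 40 N, if the wrist force passes 120 N, or if a joint passes its speed limit or range.

## Working session

There is one attempt and no reset: what is moved stays moved. The work goes in short steps, Python scripts to look and compute and a tool call to move; the robot and the scene stay as the last step left them, time stands still between calls to the robot, and variables do not carry over. Pictures are saved under pics/ and viewed, at most 14 in all, crops included, and the job is handed in when it is done.

Besides the shell and the picture viewer there is one more tool, called as name(argument=value, ...) on one line, values as JSON. drive_tool: Moves the arm, as the interface text tells. Its arguments: {"type":"object","properties":{"rows":{"type":"array"},"force":{"type":"number"}},"required":["rows"]}

```bash
mkdir -p pics; ls
cat > h.py <<'E'
import numpy as np, cv2
from workcell import status, read_camera, workorder, masks_of
from scipy.spatial.transform import Rotation as R
def ray(pic,uv,T=None):
    T=np.array(pic["world_from_camera"]) if T is None else T
    p=cv2.undistortPoints(np.array(uv,float).reshape(-1,1,2),np.array(pic["intrinsics"]),np.array(pic["D"],float)).reshape(-1,2)
    d=np.c_[p[:,0],-p[:,1],-np.ones(len(p))]@T[:3,:3].T
    return T[:3,3],d
def at_z(pic,uv,z,T=None):
    o,d=ray(pic,uv,T); return o+d*((z-o[2])/d[:,2])[:,None]
def proj(pic,P,T=None):
    T=np.array(pic["world_from_camera"]) if T is None else T
    c=(np.array(P,float).reshape(-1,3)-T[:3,3])@T[:3,:3]; c=c*[1,-1,-1]
    return cv2.projectPoints(c,np.zeros(3),np.zeros(3),np.array(pic["intrinsics"]),np.array(pic["D"],float))[0].reshape(-1,2)
def wristT(pic,s):
    T=np.eye(4);T[:3,:3]=R.from_rotvec(s["tcp_rot"]).as_matrix();T[:3,3]=s["tool_pos"]
    return T@np.array(pic["mount"])
def save(pic,n,sc=1.0,crop=None):
    im=pic["color"][...,::-1]
    if crop: im=im[crop[1]:crop[3],crop[0]:crop[2]]
    cv2.imwrite("pics/"+n,cv2.resize(im,None,fx=sc,fy=sc))
E
python3 - <<'E'
from h import *
s=status.read_state(); print(s)
for c in ["top","scene"]:
    p=read_camera(c); save(p,c+"0.png",1.4); print(c,np.round(p["world_from_camera"],3).tolist(),np.round(p["intrinsics"],1).tolist(),p["D"])
    for n in ["stain_bottle","coverslips","seed_jar","lens_cell","stain_tray","seed_tray","ejector_block","ejector_lever"]:
        for m in masks_of(p,n):
            v,u=np.nonzero(m["mask"]); print(n,round(m["score"],2),np.round(m["bbox"]).tolist(),u.mean().round(1),v.mean().round(1),len(u))
E
```

```text
pics
{'time': 0.0, 'q': array([ 1.20111394e+00,  2.64783822e-01,  1.60539576e+00,  5.23467860e-05,
        1.27371870e+00, -3.68902426e-02]), 'joint_vel': array([-0.00035507,  0.00015683,  0.00133036, -0.00208061,  0.00066791,
       -0.00105791]), 'joint_torque': array([-4.90290688e-05, -5.15085697e+01, -3.67324054e+01,  1.54083118e-04,
        1.25043519e-02,  6.13239550e-06]), 'tool_pos': array([0.22021957, 0.63727405, 0.22992963]), 'tcp_rot': array([-0.52027801, -3.09768791,  0.00353064]), 'wrist_force': array([ 0.00376475, -0.48379259,  0.37126046]), 'torque': array([-0.0045976 ,  0.01028553, -0.01720665]), 'grip_force': 0.0, 'width': 1.0013944159487156}
top [[0.005, 0.997, -0.078, 0.378], [-1.0, 0.003, -0.026, -0.226], [-0.026, 0.078, 0.997, 1.047], [0.0, 0.0, 0.0, 1.0]] [[536.8, 0.0, 281.1], [0.0, 536.8, 209.9], [0.0, 0.0, 1.0]] [0.04855846 0.         0.         0.         0.        ]
stain_bottle 0.95 [388.0, 250.0, 420.0, 280.0] 401.9 264.3 806
stain_bottle 0.52 [333.0, 256.0, 357.0, 273.0] 344.4 265.0 315
coverslips 0.55 [286.0, 151.0, 309.0, 173.0] 297.7 158.7 279
seed_jar
[... 393 characters left out ...]
, 0.641], [0.0, 0.0, 0.0, 1.0]] [[506.5, 0.0, 274.8], [0.0, 506.5, 209.9], [0.0, 0.0, 1.0]] [0.0165251 0.        0.        0.        0.       ]
stain_bottle 0.88 [257.0, 236.0, 277.0, 260.0] 268.1 248.1 358
stain_bottle 0.6 [238.0, 226.0, 254.0, 261.0] 244.4 246.2 460
stain_bottle 0.24 [274.0, 177.0, 305.0, 206.0] 288.7 192.5 614
coverslips 0.49 [306.0, 216.0, 320.0, 228.0] 312.0 220.2 146
seed_jar 0.69 [238.0, 193.0, 265.0, 240.0] 251.6 215.8 986
stain_tray 0.91 [274.0, 179.0, 302.0, 206.0] 288.8 192.6 606
seed_tray 0.87 [297.0, 242.0, 344.0, 279.0] 320.2 259.0 1475
ejector_block 0.81 [237.0, 169.0, 265.0, 211.0] 245.5 186.3 507
ejector_lever 0.38 [235.0, 168.0, 250.0, 179.0] 245.2 173.1 83
```

View pics/top0.png

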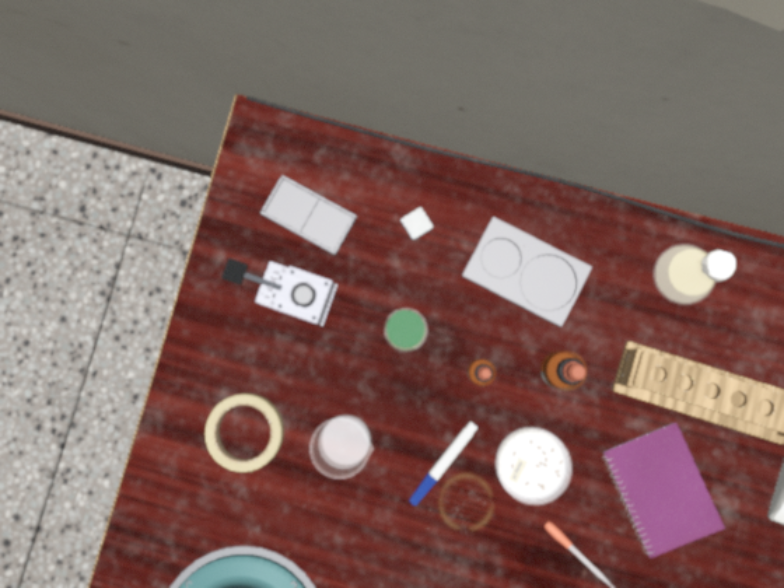

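View pics/scene0.png

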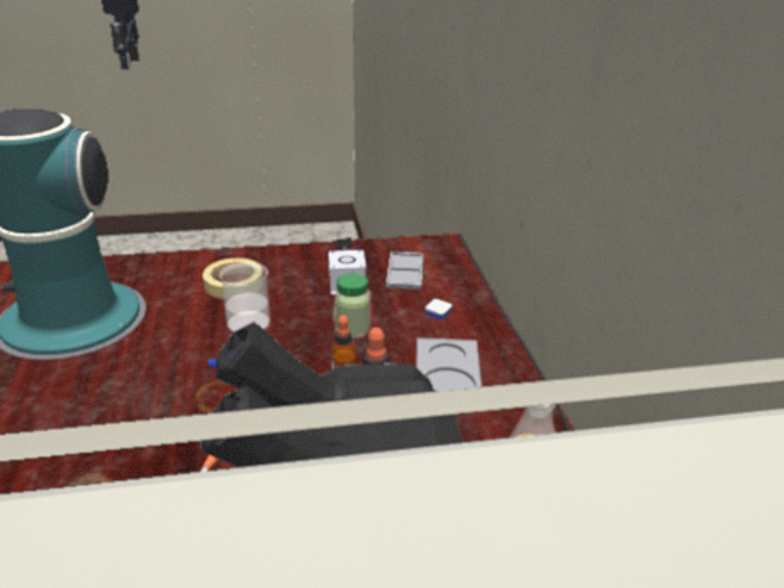

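The top view shows everything: the stain tray at (220,153), seed tray at (376,193) and block at (204,206) with its paddle at left (168,194). It also shows the slip box at (298,159), the jar with its green cap at (290,235), and the small bottle at (344,265). The look-alike bottle at (402,264) is bigger. The scene view is partly hidden, but it shows the same layout.

Run:
```python
from h import *
p=read_camera("top"); s=read_camera("scene")
def rect(n,z,i=0):
    m=masks_of(p,n)[i]["mask"].astype(np.uint8)
    c=max(cv2.findContours(m,cv2.RETR_EXTERNAL,cv2.CHAIN_APPROX_NONE)[0],key=len).reshape(-1,2)
    P=at_z(p,c,z)[:,:2]
    r=cv2.minAreaRect((P*1000).astype(np.float32)); print(n,i,np.round(r[0],1),np.round(r[1],1),round(r[2],1))
for n,z in [("stain_tray",.01),("seed_tray",.01),("coverslips",.016),("seed_jar",.085),("ejector_block",.052),("ejector_lever",.04),("stain_bottle",.03)]: rect(n,z)
rect("stain_bottle",.03,1)
# features picked by eye in 1.4x picture
f={"teat":((484,373),.097),"jarcap":((406,329.5),.092),"bore":((303,294),.052),"paddle":((235,272),.035),"rec_s":((501,258),.01),"rec_L":((548,283),.01),"wallbase":((480,155),0)}
for k,(u,z) in f.items(): print(k,np.round(at_z(p,np.array(u)/1.4,z)*1000,1)[0])
# two view check: teat tip and cap: triangulate
for k,a,b in [("teat",(486,374),(343,320)),("cap",(406,329.5),(352.5,283)),("box",(417,223),(438.5,306))]:
    o1,d1=ray(p,np.array(a)/1.4);o2,d2=ray(s,np.array(b)/1.4)
    t=np.linalg.lstsq(np.c_[d1[0],-d2[0]],o2-o1,rcond=None)[0]; print(k,np.round(1000*(o1+d1[0]*t[0])),np.round(1000*(o2+d2[0]*t[1])))
w=read_camera("wrist"); print(np.round(w["mount"],3).tolist(),np.round(w["intrinsics"],0).tolist(),w["D"]); print(R.from_rotvec(status.read_state()["tcp_rot"]).as_matrix().round(3).tolist())
save(w,"w0.png",1.2)
```

```text
stain_tray 0 [571.5 -79.2] [122.4  63.6] 61.7
seed_tray 0 [ 491.2 -382.7] [153.6  94.3] 62.9
coverslips 0 [ 557.6 -231.7] [34.2 32.9] 30.9
seed_jar 0 [ 408.3 -217.6] [53.7 53.7] 0.3
ejector_block 0 [466.9 -44.9] [151.6  60.6] 71.7
ejector_lever 0 [480.2  -7.1] [80.2 30.5] 71.8
stain_bottle 0 [ 353.3 -319.5] [31.7 35.6] 0.4
stain_bottle 1 [ 357.  -426.5] [52.  59.3] 0.4
teat [ 353.3 -315.5   97. ]
jarcap [ 407.4 -217.6   92. ]
bore [455.2 -80.   52. ]
paddle [486.2  15.4  35. ]
rec_s [ 509.3 -347.8   10. ]
rec_L [ 474.8 -411.9   10. ]
wallbase [ 656.7 -320.1    0. ]
teat [ 352. -319.   90.] [ 356. -320.   90.]
cap [ 408. -218.   84.] [ 412. -219.   84.]
box [ 558. -232.   12.] [ 561. -233.   13.]
[[0.0, 0.95, 0.313, 0.081], [1.0, -0.0, 0.0, -0.0], [0.0, 0.313, -0.95, -0.142], [0.0, 0.0, 0.0, 1.0]] [[365.0, 0.0, 282.0], [0.0, 365.0, 211.0], [0.0, 0.0, 1.0]] [-0.02405944  0.          0.          0.          0.        ]
[[-0.945, 0.327, 0.0], [0.327, 0.945, 0.0], [-0.0, 0.0, -1.0]]
```

View pics/w0.png

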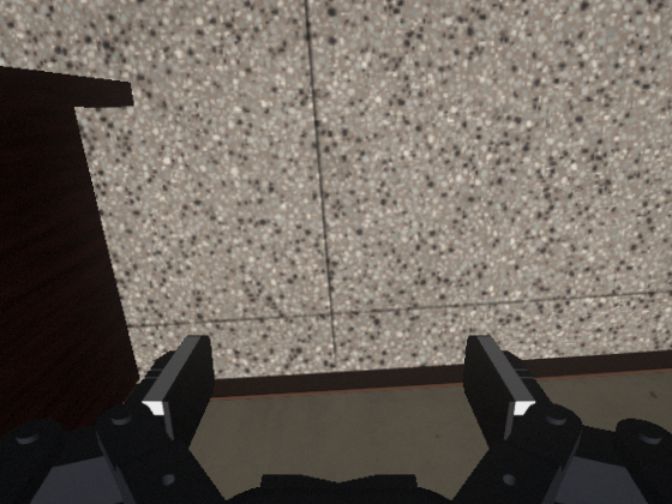

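The top and two-view measurements agree with the text's heights. I'll turn the gripper to a yaw of about -28° and fly to a point above the paddle.

drive_tool(rows=[[0,0,7.07,0,0,0,1],[0,0,7.07,0,0,0,1],[0,0,7.07,0,0,0,1],[0,0,7.07,0,0,0,1],[0,0,7.07,0,0,0,1],[0,0,7.07,0,0,0,1],[0,0,7.07,0,0,0,1]])

```text
time: 2.03
tool_pos: [0.2205, 0.638, 0.2313]
tcp_rot: [1.777, 2.59, 0.0]
wrist_force: [0.0, -0.1, -0.2]
width: 0.999
grip_force: 0.0
```

drive_tool(rows=[[0,0,7.07,0,0,0,0],[0,0,7.07,0,0,0,0],[0,0,7.07,0,0,0,0],[0,0,7.07,0,0,0,0],[0,0,7.07,0,0,0,0],[0,0,7.07,0,0,0,0],[0,0,7.07,0,0,0,0]])

```text
time: 2.62
tool_pos: [0.2205, 0.638, 0.2313]
tcp_rot: [2.698, 1.609, 0.0]
wrist_force: [-0.4, -0.8, -0.3]
width: 0.01
grip_force: 0.0
```

drive_tool(rows=[[0,0,0,-0.0234,0.0293,0,0],[0,0,0,-0.0234,0.0293,0,0],[0,0,0,-0.0234,0.0293,0,0],[0,0,0,-0.0234,0.0293,0,0],[0,0,0,-0.0234,0.0293,0,0],[0,0,0,-0.0234,0.0293,0,0],[0,0,0,-0.0234,0.0293,0,0],[0,0,0,-0.0234,0.0293,0,0]])

```text
time: 3.28
tool_pos: [0.3397, 0.3609, 0.2315]
tcp_rot: [-2.693, -1.618, -0.001]
wrist_force: [0.6, 0.0, -0.2]
width: 0.006
grip_force: 0.0
```

drive_tool(rows=[[0,0,0,-0.0234,0.0293,0,0],[0,0,0,-0.0234,0.0293,0,0],[0,0,0,-0.0234,0.0293,0,0],[0,0,0,-0.0234,0.0293,0,0],[0,0,0,-0.0234,0.0293,0,0],[0,0,0,-0.0234,0.0293,0,0],[0,0,0,-0.0234,0.0293,0,0]])

```text
time: 3.87
tool_pos: [0.4438, 0.1198, 0.2317]
tcp_rot: [2.693, 1.617, 0.002]
wrist_force: [0.7, 0.5, -0.4]
width: 0.003
grip_force: 0.0
```

Run:
```python
from h import *
s=status.read_state(); w=read_camera("wrist"); T=wristT(w,s); print(s["tool_pos"],T[:3,3])
P={"bore":(455.2,-80,52),"paddle":(487.2,16.8,35),"trayA":(585.2,-53.7,4),"trayB":(557.8,-104.7,4)}
im=w["color"].copy()
for k,v in P.items():
    u=proj(w,np.array(v)/1000,T)[0]; print(k,u.round(1)); cv2.drawMarker(im,tuple(int(x) for x in u),(255,0,0),0,10,1)
for n in ["ejector_block","ejector_lever","stain_tray","lens_cell"]:
    for m in masks_of(w,n)[:2]: print(n,m["score"],m["bbox"])
w["color"]=im; save(w,"w1.png",1.2)
```

```text
[0.44375954 0.11977554 0.23174892] [0.47995783 0.19041745 0.37402788]
bore [380.9 341.2]
paddle [368.2 247.4]
trayA [467.8 249.2]
trayB [459.6 294.8]
ejector_block 0.96 [338.8, 234.6, 407.3, 336.9]
stain_tray 0.82 [426.4, 221.7, 504.6, 324.2]
```

View pics/w1.png

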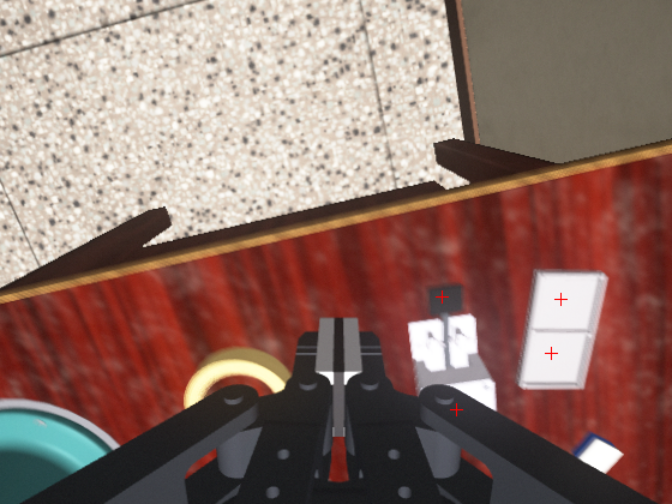

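The projected marks fall on the paddle at (442,297) and in both tray compartments, so the calibration holds to within 2–3 mm. Next I'll move above the paddle and down.

drive_tool(rows=[[0,0,0,-0.0171,0.0221,0.02,0],[0,0,0,-0.0171,0.0221,0.02,0],[0,0,0,-0.0171,0.0221,0.02,0],[0,0,0,-0.0171,0.0221,0.02,0],[0,0,0,0,0,0.035,0],[0,0,0,0,0,0.035,0],[0,0,0,0,0,0.03,0],[0,0,0,0,0,0,0]])

```text
time: 4.78
tool_pos: [0.4831, 0.0212, 0.0451]
tcp_rot: [-2.686, -1.616, 0.017]
wrist_force: [-2.2, 0.2, -0.3]
width: 0.003
grip_force: 0.0
```

drive_tool(rows=[[0,0,0,0,0,0,0],[0,0,0,0,0,0,0]])

```text
time: 4.95
tool_pos: [0.4904, 0.0207, 0.0528]
tcp_rot: [2.691, 1.619, 0.003]
wrist_force: [0.6, -0.3, 0.7]
width: -0.002
grip_force: 0.0
```

drive_tool(rows=[[0,0,0,-0.001,0,0.006,0],[0,0,0,-0.001,0,0.006,0],[0,0,0,0,0,0.006,0],[0,0,0,0,0,0.006,0],[0,0,0,0,0,0.006,0],[0,0,0,0,0,0.005,0],[0,0,0,0,0,0,0],[0,0,0,0,0,0,0]])

```text
time: 5.62
tool_pos: [0.4901, 0.0183, 0.0179]
tcp_rot: [2.694, 1.616, 0.004]
wrist_force: [-0.5, 5.7, 13.0]
width: -0.0
grip_force: 7.1
```

drive_tool(rows=[[0,0,0,0,0,0.002,0],[0,0,0,0,0,0,0],[0,0,0,0,0,0,0]])

```text
time: 5.87
tool_pos: [0.4903, 0.0183, 0.0174]
tcp_rot: [2.693, 1.616, 0.004]
wrist_force: [-5.7, 4.1, 26.0]
width: 0.0
grip_force: 13.1
```

drive_tool(rows=[[0,0,0,0,0,-0.03,0],[0,0,0,0,0,-0.04,0],[0,0,0,0,0,-0.04,0],[0,0,0,-0.0344,0.0051,-0.02,1],[0,0,0,-0.0344,0.0051,0,1],[0,0,0,-0.0344,0.0051,0,1],[0,0,0,0,0,0,1],[0,0,0,0,0,0,1]])

```text
time: 6.53
tool_pos: [0.4519, -0.0819, 0.1434]
tcp_rot: [-2.696, -1.611, 0.003]
wrist_force: [0.1, -0.7, 0.4]
width: 0.708
grip_force: 0.0
```

Run:
```python
from h import *
s=status.read_state(); w=read_camera("wrist"); T=wristT(w,s); print(s["tool_pos"],s["tcp_rot"],s["width"])
print("exp lens top",proj(w,[.4552,-.08,.067],T))
for n in ["lens_cell","ejector_block","stain_tray"]:
    for m in masks_of(w,n)[:2]:
        v,u=np.nonzero(m["mask"]); print(n,m["score"],m["bbox"],u.mean(),v.mean())
save(w,"w2.png",1.2)
```

```text
[ 0.45185061 -0.08190436  0.14339413] [-2.69584334e+00 -1.61126851e+00  2.53912315e-03] 0.7082268074405896
exp lens top [[286.74577766 217.5219063 ]]
lens_cell 0.68 [259.9, 188.8, 312.1, 237.2] 285.7426810477658 212.52645095017976
ejector_block 0.6 [233.6, 32.6, 332.9, 259.3] 278.7459649122807 156.51087719298246
stain_tray 0.88 [372.6, 32.0, 477.6, 203.9] 422.8887644382219 116.35694784739238
```

View pics/w2.png

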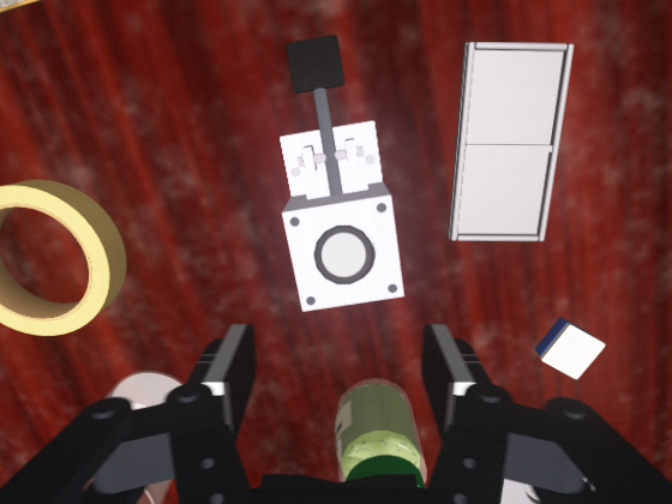

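The open fingers straddle the block. The ring at (345,255) sits at the centre of the block's top face, so the cell may not be raised. I'll check the numbers.

Run:
```python
from h import *
s=status.read_state(); w=read_camera("wrist"); T=wristT(w,s); print(s["tool_pos"],s["tcp_rot"],s["width"])
c=np.array([[284,213],[388,197],[404,296],[302,311]])/1.2
P=at_z(w,c,.052,T); print((P*1e3).round(1)); ctr=P.mean(0); print(ctr)
yax=(P[0]+P[1]-P[2]-P[3])[:2]; a=np.degrees(np.arctan2(yax[1],yax[0])); print(a)
d=np.array([np.cos(np.radians(a)),np.sin(np.radians(a)),0])
for k,o,z in [("padUp",102,.035),("padDn",105,.018)]:
    q=ctr+d*o/1e3; q[2]=z; print(k,(proj(w,q,T)*1.2).round(1))
for z in (.051,.067): q=ctr.copy(); q[2]=z; print("cell",z,(proj(w,q,T)*1.2).round(1))
save(w,"w3.png",3.2,(215,150,355,270))
```

```text
[ 0.45307483 -0.07961344  0.14355616] [-2.69180509e+00 -1.61768053e+00  1.45241304e-03] 1.0010119804720923
[[ 438.1  -42.5   52. ]
 [ 492.1  -61.2   52. ]
 [ 474.9 -117.8   52. ]
 [ 417.9  -98.3   52. ]]
[ 0.45572771 -0.07993953  0.052     ]
71.55789408462047
padUp [[313.   66.1]]
padDn [[313.7  63.3]]
cell 0.051 [[344.5 255.6]]
cell 0.067 [[344.9 265.1]]
```

View pics/w3.png

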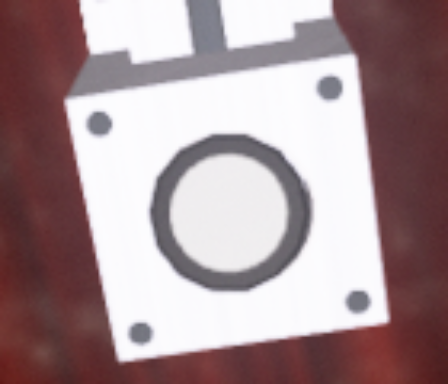

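Run:
```python
from h import *
s=status.read_state(); w=read_camera("wrist"); T=wristT(w,s)
c=np.array([[66,100],[354,55],[388,321],[118,361]])/3.2+[215,150]
P=at_z(w,c,.052,T); ctr=P.mean(0); print(ctr)
yax=(P[0]+P[1]-P[2]-P[3])[:2]; a=np.arctan2(yax[1],yax[0]); print(np.degrees(a))
y=np.array([np.cos(a),np.sin(a),0]); x=np.array([y[1],-y[0],0])
f=4; x0,y0=215,10
im=cv2.resize(w["color"][y0:150,x0:355],None,fx=f,fy=f,interpolation=cv2.INTER_CUBIC)
for o,z,th,col in [(102,.035,0,(255,255,0)),(105,.018,.34,(0,255,0)),(105,.018,0,(0,255,255))]:
    q=ctr+y*o/1e3; q[2]=z
    Q=[q+x*i*.015+j*.014*(y*np.cos(th)-np.array([0,0,np.sin(th)])) for i,j in [(-1,-1),(1,-1),(1,1),(-1,1)]]
    u=(proj(w,Q,T)-[x0,y0])*f+f/2; cv2.polylines(im,[u.astype(int).reshape(-1,1,2)],True,col,1)
cv2.imwrite("pics/w4.png",im[...,::-1])
```

```text
[ 0.45480865 -0.08217904  0.052     ]
71.08887929449803
```

View pics/w4.png

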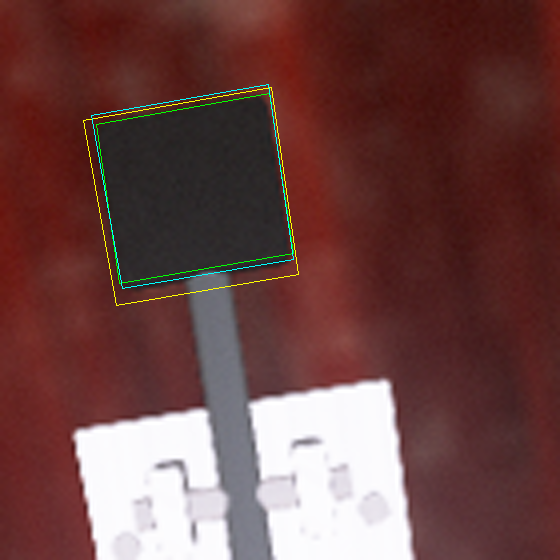

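The paddle matches the green outline, so the lever is fully down. I'll look at the cell from a more oblique place to measure its height.

drive_tool(rows=[[0,0,0,0.035,0,0,1],[0,0,0,0.035,0,0,1],[0,0,0,0,0,0,1],[0,0,0,0,0,0,1],[0,0,0,0,0,0,1]])

```text
time: 7.25
tool_pos: [0.4858, -0.0181, 0.1439]
tcp_rot: [-2.691, -1.62, 0.002]
wrist_force: [-0.6, -0.3, -0.3]
width: 0.998
grip_force: 0.0
```

Run:
```python
from h import *
s=status.read_state(); w=read_camera("wrist"); T=wristT(w,s); print(s["tool_pos"])
u=proj(w,[.455,-.081,.052],T)[0]; print(u, proj(w,[.455,-.081,.067],T)[0])
for m in masks_of(w,"lens_cell")[:2]: print(m["score"],m["bbox"])
x0,y0=int(u[0])-70,int(u[1])-70; print(x0,y0); save(w,"w5.png",4,(x0,y0,x0+140,y0+140))
```

```text
[ 0.48582568 -0.01810735  0.14390308]
[286.18184336 304.30918113] [286.42281186 316.19370056]
0.91 [259.6, 283.1, 312.9, 332.2]
216 234
```

View pics/w5.png

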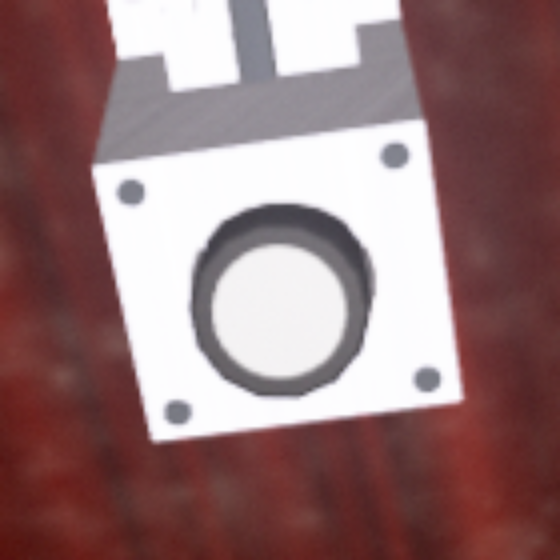

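The cell's dark side wall now shows above its top face (window centre at (280,310) in the crop), so it is raised. I'll triangulate how high.

Run:
```python
from h import *
w=read_camera("wrist"); s=status.read_state(); T2=wristT(w,s)
T1=T2.copy(); T1[:3,3]+=np.array([0.45307483,-0.07961344,0.14355616])-s["tool_pos"]
def px(f,sc,o): 
    im=cv2.imread(f); g=cv2.inRange(im,(200,)*3,(255,)*3); n,l,st,c=cv2.connectedComponentsWithStats(g)
    h,wd=g.shape
    return l,st,c
A=dict(win=(229.5,213),c0=(66,100),c1=(354,55),c2=(388,321),c3=(118,361),h0=(99,123),h1=(330,87),h2=(357,301),h3=(140,333))
B=dict(win=(280,310),c0=(93,165),c1=(425,122),c2=(462,400),c3=(152,440),h0=(131,192),h1=(394,156),h2=(427,379),h3=(178,411))
for k in A:
    a=(np.array(A[k])+.5)/3.2+[215,150]; b=(np.array(B[k])+.5)/4+[216,234]
    o1,d1=ray(w,a,T1);o2,d2=ray(w,b,T2)
    t=np.linalg.lstsq(np.c_[d1[0],-d2[0]],o2-o1,rcond=None)[0]; print(k,np.round(1000*(o1+d1[0]*t[0]+o2+d2[0]*t[1])/2,1))
```

```text
win [457.5 -75.9  71.6]
c0 [436.9 -44.2  54. ]
c1 [492.8 -62.9  56.7]
c2 [ 473.8 -118.4   56.2]
c3 [ 417.4 -100.    54.5]
h0 [440.8 -51.2  56. ]
h1 [485.5 -66.3  57.1]
h2 [ 470.  -111.1   56.2]
h3 [425.1 -96.3  54.9]
```

The cell top is about 16 mm above the block's face. It also looks tilted towards the lever, because its window appears round despite the oblique view. I'll grip it along the lever direction so the pads square it up.

drive_tool(rows=[[0,0,0,-0.035,0.0013,0,1],[0,0,0,-0.035,0.0013,0,1],[0,0,6.68,0,0,0,1],[0,0,6.68,0,0,0,1],[0,0,6.68,0,0,0,1],[0,0,6.68,0,0,0,1],[0,0,6.68,0,0,0,1],[0,0,6.68,0,0,0,1]])

```text
time: 8.07
tool_pos: [0.455, -0.0826, 0.1443]
tcp_rot: [3.087, 0.584, -0.0]
wrist_force: [0.3, -0.2, 0.2]
width: 1.0
grip_force: 0.0
```

drive_tool(rows=[[0,0,6.68,0,0,0,1],[0,0,6.68,0,0,0,1],[0,0,6.68,0,0,0,1],[0,0,6.68,0,0,0,1],[0,0,6.68,0,0,0,1],[0,0,6.68,0,0,0,1],[0,0,0,0,0,0,1],[0,0,0,0,0,0,1]])

```text
time: 8.73
tool_pos: [0.4551, -0.0823, 0.1443]
tcp_rot: [3.102, -0.494, -0.0]
wrist_force: [0.5, 0.1, 0.1]
width: 1.0
grip_force: 0.0
```

```bash
cat >> h.py <<'E'
def go(x,y,z):
    s=status.read_state(); M=R.from_rotvec(s["tcp_rot"]).as_matrix()
    print("pos",np.round(s["tool_pos"],4),"psi",np.degrees(np.arctan2(M[1,1],M[0,1])).round(1),"zax",M[:,2].round(3),"w",round(s["width"],3),"grip",round(s["grip_force"],1))
    print("tool delta to",(x,y,z),np.round(M.T@(np.array([x,y,z])-s["tool_pos"]),4))
E
python3 - <<'E'
from h import *
go(.4555,-.081,.053)
s=status.read_state(); w=read_camera("wrist"); T=wristT(w,s)
for m in masks_of(w,"lens_cell")[:1]: print(m["score"],m["bbox"])
x0,y0=210,140; save(w,"w6.png",4,(x0,y0,x0+150,y0+130))
E
```

```text
pos [ 0.4551 -0.0823  0.1443] psi -108.1 zax [-0. -0. -1.] w 1.0 grip 0.0
tool delta to (0.4555, -0.081, 0.053) [-0.     -0.0013  0.0913]
0.91 [245.5, 191.0, 306.9, 245.6]
```

View pics/w6.png

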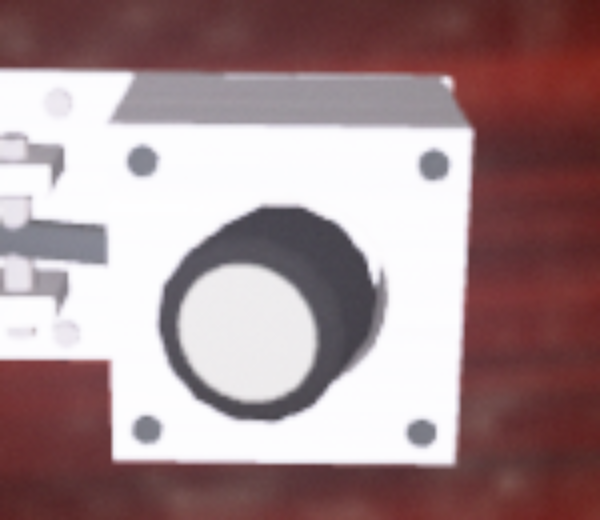

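The cell stands well out of the block, leaning towards the lever (image left). My grip axis lies along that lean. I'll go down and close.

drive_tool(rows=[[0,0,0,0,-0.0013,0.03,1],[0,0,0,0,0,0.03,1],[0,0,0,0,0,0.02,1],[0,0,0,0,0,0.0103,1],[0,0,0,0,0,0,1],[0,0,0,0,0,0,1]])

```text
time: 9.33
tool_pos: [0.4559, -0.0805, 0.054]
tcp_rot: [-3.102, 0.496, 0.001]
wrist_force: [0.9, -0.5, 0.0]
width: 1.003
grip_force: 0.0
```

drive_tool(rows=[[0,0,0,0,0,0,0.6],[0,0,0,0,0,0,0.5],[0,0,0,0,0,0,0.45],[0,0,0,0,0,0,0.4],[0,0,0,0,0,0,0.37],[0,0,0,0,0,0,0.3],[0,0,0,0,0,0,0.3],[0,0,0,0,0,0,0.3]], force=25)

```text
time: 10.0
tool_pos: [0.4565, -0.0806, 0.0544]
tcp_rot: [3.102, -0.497, 0.002]
wrist_force: [-0.1, -0.0, 2.1]
width: 0.368
grip_force: 24.1
```

drive_tool(rows=[[0,0,0,0,0,-0.01,0.3],[0,0,0,0,0,-0.02,0.3],[0,0,0,0,0,-0.03,0.3],[0,0,0,0,0,-0.03,0.3],[0,0,0,0,0,0,0.3],[0,0,0,0,0,0,0.3]], force=30)

```text
time: 10.5
tool_pos: [0.4575, -0.0809, 0.1466]
tcp_rot: [3.102, -0.497, 0.007]
wrist_force: [0.1, -0.6, -0.6]
width: 0.366
grip_force: 29.3
```

Run:
```python
from h import *
go(.5094,-.3473,.15)
w=read_camera("wrist"); 
for m in masks_of(w,"lens_cell")[:1]: print(m["score"],m["bbox"])
save(w,"w7.png",3,(180,210,400,400))
```

```text
pos [ 0.4575 -0.0809  0.1466] psi -108.2 zax [ 0.005 -0.001 -1.   ] w 0.366 grip 29.3
tool delta to (0.5094, -0.3473, 0.15) [ 0.1325  0.2369 -0.0029]
0.78 [242.6, 244.7, 321.8, 332.1]
```

View pics/w7.png

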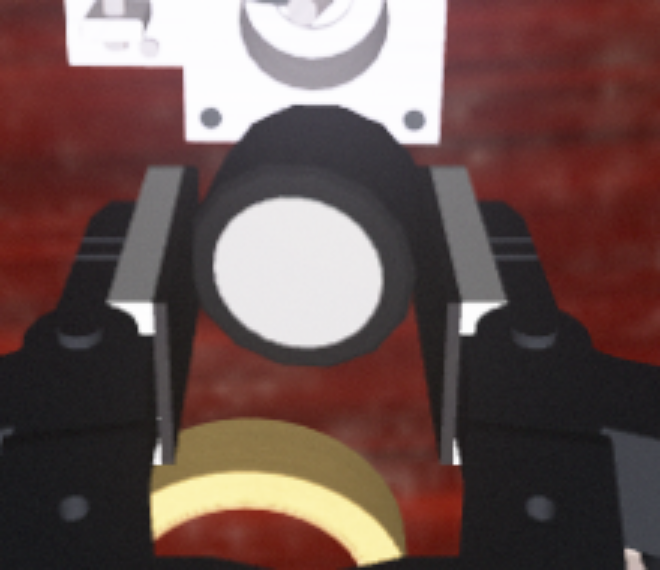

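The cell is held level between the pads. Next it goes to the small recess.

drive_tool(rows=[[0,0,0,0.0189,0.0338,0,0.3],[0,0,0,0.0189,0.0338,0,0.3],[0,0,0,0.0189,0.0338,0,0.3],[0,0,0,0.0189,0.0338,0,0.3],[0,0,0,0.0189,0.0338,0,0.3],[0,0,0,0.0189,0.0338,0,0.3],[0,0,0,0.0189,0.0338,0,0.3]])

```text
time: 11.18
tool_pos: [0.5063, -0.3474, 0.1414]
tcp_rot: [-3.1, 0.497, 0.006]
wrist_force: [0.3, -0.0, -0.2]
width: 0.366
grip_force: 29.3
```

drive_tool(rows=[[0,0,0,0,0,0.03,0.3],[0,0,0,0,0,0.03,0.3],[0,0,0,0,0,0.02,0.3],[0,0,0,0,0,0,0.3],[0,0,0,0,0,0,0.3]])

```text
time: 11.6
tool_pos: [0.5052, -0.3448, 0.0606]
tcp_rot: [-3.099, 0.497, 0.01]
wrist_force: [-0.4, -0.1, -0.2]
width: 0.366
grip_force: 29.3
```

Run:
```python
from h import *
go(.5094,-.3473,.0145)
w=read_camera("wrist"); s=status.read_state(); T=wristT(w,s); im=w["color"].copy()
a=np.radians(62.9); y=np.array([np.cos(a),np.sin(a)]); c0=np.array([.4912,-.3827])
t=np.linspace(0,2*np.pi,60)
for o,r in ((.040,.027),(-.033,.038)):
    c=c0+o*y; P=np.c_[c[0]+r*np.cos(t),c[1]+r*np.sin(t),0*t+.01]
    cv2.polylines(im,[proj(w,P,T).round().astype(int).reshape(-1,1,2)],True,(255,0,0),1)
w["color"]=im; save(w,"w8.png",1.4)
```

```text
pos [ 0.5052 -0.3448  0.0606] psi -108.2 zax [-0.006  0.004 -1.   ] w 0.366 grip 29.3
tool delta to (0.5094, -0.3473, 0.0145) [0.0051 0.0012 0.0461]
```

View pics/w8.png

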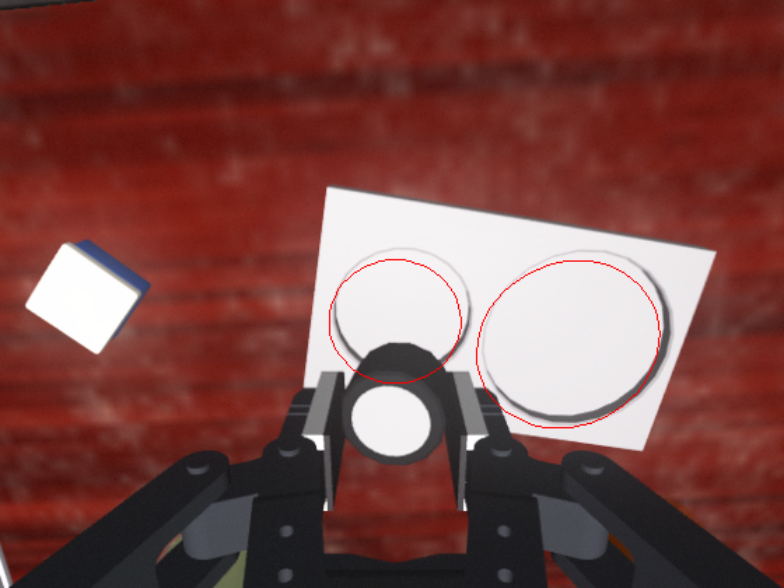

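The image shows the true recess a few mm up and right of my prediction. The arm was still settling when the picture was taken, so I'll settle and re-measure the tray.

drive_tool(rows=[[0,0,0,0.005,0.001,0,0.3],[0,0,0,0,0,0,0.3],[0,0,0,0,0,0,0.3],[0,0,0,0,0,0,0.3]])

```text
time: 11.98
tool_pos: [0.5131, -0.3495, 0.0656]
tcp_rot: [3.101, -0.496, 0.004]
wrist_force: [0.2, -0.4, -0.2]
width: 0.364
grip_force: 29.3
```

Run:
```python
from h import *
s=status.read_state();w=read_camera("wrist");T=wristT(w,s); print(s["tool_pos"],s["joint_vel"].round(3))
m=masks_of(w,"seed_tray")[0]["mask"].astype(np.uint8)
g=cv2.cvtColor(w["color"],cv2.COLOR_RGB2HSV); 
b=((g[...,1]<60)&(g[...,2]>120)).astype(np.uint8)*cv2.dilate(m,np.ones((9,9)))
n,l,st,c=cv2.connectedComponentsWithStats(b); i=1+st[1:,4].argmax()
k=max(cv2.findContours((l==i).astype(np.uint8),cv2.RETR_EXTERNAL,cv2.CHAIN_APPROX_NONE)[0],key=len).reshape(-1,2)
P=(at_z(w,k,.01,T)[:,:2]*1e3).astype(np.float32); r=cv2.minAreaRect(P); print(r)
# corners, known: print hull corners approx
h=cv2.approxPolyDP(cv2.convexHull(P),4,True).reshape(-1,2); print(h.round(1).tolist())
go(.5094,-.3473,.0145)
```

```text
[ 0.51314037 -0.34953662  0.06556002] [-0.002  0.003  0.012  0.    -0.002  0.   ]
((557.0336303710938, -230.24850463867188), (34.458473205566406, 36.20791244506836), 32.205177307128906)
[[579.5999755859375, -234.8000030517578], [561.5, -206.5], [534.4000244140625, -225.1999969482422], [553.2000122070312, -253.8000030517578]]
pos [ 0.5126 -0.3492  0.0649] psi -108.2 zax [ 0.001 -0.001 -1.   ] w 0.363 grip 29.3
tool delta to (0.5094, -0.3473, 0.0145) [-0.0037 -0.0009  0.0504]
```

The tray mask picked up the slip box, which usefully confirms the box at (557,-230) mm. The arm has settled and the calibration holds, so I'll lower the cell.

drive_tool(rows=[[0,0,0,-0.0037,-0.0009,0.015,0.3],[0,0,0,0,0,0.015,0.3],[0,0,0,0,0,0.01,0.3],[0,0,0,0,0,0.006,0.3],[0,0,0,0,0,0.003,0.3],[0,0,0,0,0,0.001,0.3],[0,0,0,0,0,0,0.3],[0,0,0,0,0,0,0.3]])

```text
time: 12.75
tool_pos: [0.5095, -0.3474, 0.0146]
tcp_rot: [3.101, -0.497, 0.002]
wrist_force: [-0.3, -0.2, 0.3]
width: 0.367
grip_force: 29.1
```

drive_tool(rows=[[0,0,0,0,0,0,0.3],[0,0,0,0,0,0,0.3]])

```text
time: 12.92
tool_pos: [0.5094, -0.3474, 0.0145]
tcp_rot: [3.101, -0.497, 0.002]
wrist_force: [-0.3, 0.3, 1.3]
width: 0.364
grip_force: 29.2
```

drive_tool(rows=[[0,0,0,0,0,0.001,0.3],[0,0,0,0,0,0,0.3],[0,0,0,0,0,0,0.3],[0,0,0,0,0,0,0.42],[0,0,0,0,0,0,0.5],[0,0,0,0,0,0,0.7],[0,0,0,0,0,0,0.8],[0,0,0,0,0,0,0.8]])

```text
time: 13.58
tool_pos: [0.5087, -0.3469, 0.0127]
tcp_rot: [-3.102, 0.497, 0.001]
wrist_force: [-0.4, 0.4, -0.4]
width: 0.798
grip_force: 0.0
```

drive_tool(rows=[[0,0,0,0,0,-0.02,0.8],[0,0,0,0,0,-0.04,0.8],[0,0,0,0,0,-0.04,1],[0,0,0,0,0,-0.04,1],[0,0,0,0,0,0,1],[0,0,0,0,0,0,1]])

```text
time: 14.08
tool_pos: [0.5113, -0.3488, 0.1573]
tcp_rot: [3.098, -0.496, 0.011]
wrist_force: [0.1, -0.6, -0.5]
width: 0.998
grip_force: 0.0
```

Run:
```python
from h import *
s=status.read_state();w=read_camera("wrist");T=wristT(w,s)
for n in ["lens_cell","coverslips","seed_tray"]:
  for m in masks_of(w,n)[:2]:
    v,u=np.nonzero(m["mask"]); print(n,m["score"],m["bbox"],(at_z(w,[[u.mean(),v.mean()]],{"lens_cell":.026,"coverslips":.016,"seed_tray":.01}[n],T)[0]*1e3).round(1))
go(.5576,-.2315,.1)
save(w,"w9.png",1.2)
```

```text
coverslips 0.96 [98.6, 157.7, 159.8, 212.3] [ 558.6 -235.9   16. ]
coverslips 0.46 [0.1, 301.5, 75.0, 366.5] [462.2 -94.   16. ]
seed_tray 0.68 [232.8, 131.5, 433.5, 262.7] [ 494.9 -388.1   10. ]
pos [ 0.5076 -0.346   0.1506] psi -108.2 zax [-0.003  0.002 -1.   ] w 1.001 grip 0.0
tool delta to (0.5576, -0.2315, 0.1) [ 0.0119 -0.1244  0.0508]
```

View pics/w9.png

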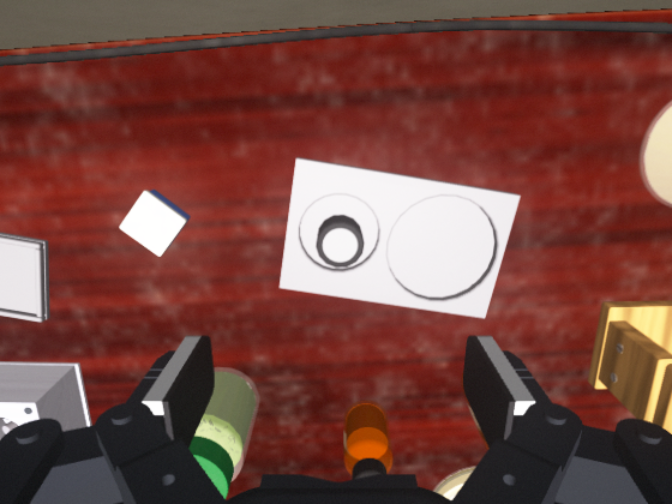

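The cell stands upright near the middle of the small recess, at (340,240). Next is the slip box.

drive_tool(rows=[[0,0,-7.07,0,0,0,1],[0,0,-7.07,0,0,0,1],[0,0,-7.07,0,0,0,1],[0,0,-7.07,0,0,0,1],[0,0,-7.07,0,0,0,1],[0,0,-7.07,0,0,0,1],[0,0,-7.07,0,0,0,1],[0,0,0,0,0,0,1]])

```text
time: 14.95
tool_pos: [0.5077, -0.3461, 0.1504]
tcp_rot: [-3.021, -0.851, 0.004]
wrist_force: [-0.0, -0.3, -0.2]
width: 0.998
grip_force: 0.0
```

drive_tool(rows=[[0,0,0,0.0256,-0.018,0,1],[0,0,0,0.0256,-0.018,0,1],[0,0,0,0.0256,-0.018,0.02,1],[0,0,0,0.0256,-0.018,0.02,1],[0,0,0,0,0,0.03,1],[0,0,0,0,0,0,1],[0,0,0,0,0,0,1],[0,0,0,0,0,0,1]])

```text
time: 15.62
tool_pos: [0.5588, -0.2328, 0.083]
tcp_rot: [-3.026, -0.844, 0.001]
wrist_force: [0.7, 0.3, 0.5]
width: 1.004
grip_force: 0.0
```

Run:
```python
from h import *
s=status.read_state();w=read_camera("wrist");T=wristT(w,s)
for m in masks_of(w,"coverslips")[:1]:
    k=max(cv2.findContours(m["mask"].astype(np.uint8),cv2.RETR_EXTERNAL,cv2.CHAIN_APPROX_NONE)[0],key=len).reshape(-1,2)
    P=(at_z(w,k,.016,T)[:,:2]*1e3).astype(np.float32); print(m["score"],cv2.minAreaRect(P))
go(.5576,-.2315,.005)
```

```text
0.96 ((558.7656860351562, -231.9525146484375), (36.092838287353516, 32.467166900634766), 32.398536682128906)
pos [ 0.56   -0.2338  0.0847] psi -58.8 zax [ 0.002 -0.001 -1.   ] w 1.004 grip 0.0
tool delta to (0.5576, -0.2315, 0.005) [-0.0009 -0.0034  0.0797]
```

drive_tool(rows=[[0,0,0,-0.0005,-0.003,0.025,1],[0,0,0,0,0,0.025,1],[0,0,0,0,0,0.015,1],[0,0,0,0,0,0.006,1],[0,0,0,0,0,0.004,1],[0,0,0,0,0,0,1],[0,0,0,0,0,0,1],[0,0,0,0,0,0,1]])

```text
time: 16.38
tool_pos: [0.5583, -0.2308, 0.0097]
tcp_rot: [3.024, 0.846, 0.004]
wrist_force: [-0.5, 0.7, 0.2]
width: 1.0
grip_force: 0.0
```

```bash
python3 -c "
from h import *
go(.5576,-.2315,.006)"
```

```text
pos [ 0.5583 -0.2308  0.0097] psi -58.7 zax [ 0.003 -0.001 -1.   ] w 1.0 grip 0.0
tool delta to (0.5576, -0.2315, 0.006) [-0.001   0.0002  0.0037]
```

drive_tool(rows=[[0,0,0,0,0,0.0037,0.7],[0,0,0,0,0,0,0.5],[0,0,0,0,0,0,0.45],[0,0,0,0,0,0,0.4],[0,0,0,0,0,0,0.3],[0,0,0,0,0,0,0.3],[0,0,0,0,0,0,0.3],[0,0,0,0,0,0,0.3]], force=25)

```text
time: 17.05
tool_pos: [0.5574, -0.2301, 0.0046]
tcp_rot: [3.025, 0.847, 0.001]
wrist_force: [-0.6, 0.9, 2.1]
width: 0.379
grip_force: 25.1
```

drive_tool(rows=[[0,0,0,0,0,-0.01,0.3],[0,0,0,0,0,-0.03,0.3],[0,0,0,0,0,-0.03,0.3],[0,0,0,0,0,-0.03,0.3],[0,0,-7.0,0,0,0,0.3],[0,0,-7.0,0,0,0,0.3],[0,0,-7.0,0,0,0,0.3],[0,0,-7.0,0,0,0,0.3]])

```text
time: 17.72
tool_pos: [0.557, -0.23, 0.1052]
tcp_rot: [2.725, 1.562, 0.0]
wrist_force: [-0.3, -0.3, -1.0]
width: 0.38
grip_force: 25.0
```

drive_tool(rows=[[0,0,-2.5,0,0,0,0.3],[0,0,0,0,0,0,0.3],[0,0,0,0,0,0,0.3]])

```text
time: 17.97
tool_pos: [0.5569, -0.23, 0.1045]
tcp_rot: [-2.697, -1.611, 0.0]
wrist_force: [0.8, -0.2, -1.4]
width: 0.378
grip_force: 25.0
```

Run:
```python
from h import *
s=status.read_state();w=read_camera("wrist");T=wristT(w,s)
for n in ("coverslips","stain_tray"):
  for m in masks_of(w,n)[:1]: 
    k=max(cv2.findContours(m["mask"].astype(np.uint8),cv2.RETR_EXTERNAL,cv2.CHAIN_APPROX_NONE)[0],key=len).reshape(-1,2)
    P=(at_z(w,k,.01,T)[:,:2]*1e3).astype(np.float32); print(n,m["score"],m["bbox"],cv2.minAreaRect(P))
go(.5578,-.1047,.06)
```

```text
coverslips 0.61 [239.4, 248.4, 321.1, 330.5] ((527.4009399414062, -281.7022399902344), (68.90731811523438, 59.53851318359375), 62.65888214111328)
stain_tray 0.77 [127.3, 0.2, 241.4, 92.3] ((555.0308837890625, -111.06706237792969), (52.84153366088867, 63.480735778808594), 61.312870025634766)
pos [ 0.557  -0.23    0.1044] psi -28.3 zax [-0.  0. -1.] w 0.376 grip 25.0
tool delta to (0.5578, -0.1047, 0.06) [ 0.1107 -0.0586  0.0444]
```

drive_tool(rows=[[0,0,0,0.0277,-0.0147,0,0.3],[0,0,0,0.0277,-0.0147,0,0.3],[0,0,0,0.0277,-0.0147,0,0.3],[0,0,0,0.0277,-0.0147,0,0.3],[0,0,0,0,0,0.02,0.3],[0,0,0,0,0,0.02,0.3],[0,0,0,0,0,0.02,0.3],[0,0,0,0,0,0,0.3]])

```text
time: 18.78
tool_pos: [0.5541, -0.1034, 0.0403]
tcp_rot: [-2.691, -1.61, 0.009]
wrist_force: [-1.7, 0.5, -0.8]
width: 0.372
grip_force: 25.0
```

drive_tool(rows=[[0,0,0,0,0,0,0.3],[0,0,0,0,0,0,0.3]])

```text
time: 18.95
tool_pos: [0.5582, -0.1048, 0.0451]
tcp_rot: [2.696, 1.612, 0.001]
wrist_force: [-0.4, -0.5, 0.0]
width: 0.378
grip_force: 25.0
```

Run:
```python
from h import *
s=status.read_state();w=read_camera("wrist");T=wristT(w,s); im=w["color"].copy()
a=np.radians(61.7); y=np.array([np.cos(a),np.sin(a)]);x=np.array([y[1],-y[0]]); c0=np.array([.5715,-.0792])
for o in (.029,-.029):
    P=[np.r_[c0+o*y+.027*(i*x+j*y),.01] for i,j in ((-1,-1),(1,-1),(1,1),(-1,1))]
    cv2.polylines(im,[proj(w,P,T).round().astype(int).reshape(-1,1,2)],True,(255,0,0),1)
w["color"]=im; save(w,"w10.png",1.2)
go(.5578,-.1047,.0095)
```

```text
pos [ 0.5588 -0.105   0.0457] psi -28.2 zax [ 0.002 -0.001 -1.   ] w 0.381 grip 25.0
tool delta to (0.5578, -0.1047, 0.0095) [-0.0002 -0.0011  0.0362]
```

View pics/w10.png

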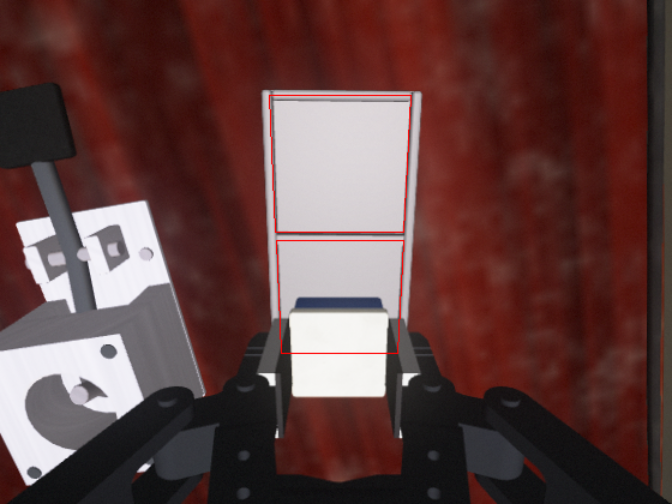

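The predicted compartments match the picture, and the box is aligned over the near one. I'll lower it.

drive_tool(rows=[[0,0,0,0,0,0.012,0.3],[0,0,0,0,0,0.012,0.3],[0,0,0,0,0,0.006,0.3],[0,0,0,0,0,0.004,0.3],[0,0,0,0,0,0.002,0.3],[0,0,0,0,0,0,0.3],[0,0,0,0,0,0,0.3],[0,0,0,0,0,0,0.3]])

```text
time: 19.67
tool_pos: [0.5568, -0.1044, 0.0085]
tcp_rot: [-2.695, -1.612, 0.003]
wrist_force: [-3.9, 1.8, 6.1]
width: 0.379
grip_force: 25.9
```

drive_tool(rows=[[0,0,0,0,0,0,0.3]])

```text
time: 19.75
tool_pos: [0.5567, -0.1045, 0.0085]
tcp_rot: [-2.695, -1.612, 0.003]
wrist_force: [-2.5, 1.1, 7.0]
width: 0.378
grip_force: 25.9
```

drive_tool(rows=[[0,0,0,0,0,-0.0005,0.42],[0,0,0,0,0,-0.0005,0.45],[0,0,0,0,0,-0.0005,0.5],[0,0,0,0,0,0,0.7],[0,0,0,0,0,0,0.8],[0,0,0,0,0,-0.02,0.8],[0,0,0,0,0,-0.04,1],[0,0,0,0,0,-0.04,1]])

```text
time: 20.42
tool_pos: [0.5554, -0.1041, 0.1085]
tcp_rot: [-2.693, -1.611, 0.006]
wrist_force: [1.5, 0.3, 0.2]
width: 1.001
grip_force: 0.0
```

drive_tool(rows=[[0,0,0,0,0,-0.04,1],[0,0,0,0,0,-0.02,1],[0,0,0,0,0,0,1],[0,0,0,0,0,0,1],[0,0,0,0,0,0,1]])

```text
time: 20.83
tool_pos: [0.5568, -0.1044, 0.1687]
tcp_rot: [-2.695, -1.612, 0.002]
wrist_force: [-0.3, -0.0, -0.6]
width: 0.998
grip_force: 0.0
```

Run:
```python
from h import *
s=status.read_state();w=read_camera("wrist");T=wristT(w,s)
for n,z in (("coverslips",.02),):
  for m in masks_of(w,n)[:1]:
    k=max(cv2.findContours(m["mask"].astype(np.uint8),cv2.RETR_EXTERNAL,cv2.CHAIN_APPROX_NONE)[0],key=len).reshape(-1,2)
    print(n,m["score"],cv2.minAreaRect((at_z(w,k,z,T)[:,:2]*1e3).astype(np.float32)))
p=read_camera("top")
for n in ("seed_jar","coverslips","stain_bottle"):
  for m in masks_of(p,n)[:2]:
    v,u=np.nonzero(m["mask"]);print(n,m["score"],m["bbox"],(at_z(p,[[u.mean(),v.mean()]],.02 if n=="coverslips" else .07 if n=="seed_jar" else .03)*1e3).round(1))
go(.408,-.218,.17)
```

```text
coverslips 0.62 ((555.5396118164062, -103.67405700683594), (35.86615753173828, 33.68206787109375), 61.792842864990234)
seed_jar 0.79 [276.4, 217.6, 308.0, 250.9] [[ 408.3 -217.    70. ]]
seed_jar 0.3 [349.7, 179.3, 366.9, 193.5] [[ 501.4 -341.4   70. ]]
coverslips 0.64 [219.9, 151.3, 241.2, 171.1] [[ 556.1 -103.    20. ]]
stain_bottle 0.75 [335.3, 255.7, 357.5, 276.4] [[ 354.1 -318.    30. ]]
stain_bottle 0.74 [386.2, 251.1, 420.6, 281.3] [[ 356.4 -425.8   30. ]]
pos [ 0.5568 -0.1044  0.1682] psi -28.2 zax [-0.003  0.001 -1.   ] w 0.998 grip 0.0
tool delta to (0.408, -0.218, 0.17) [-0.1705 -0.0774 -0.0015]
```

The box is in its place, within 2 mm of the compartment centre. On to the jar.

drive_tool(rows=[[0,0,0,-0.0341,-0.0155,0,1],[0,0,0,-0.0341,-0.0155,0,1],[0,0,0,-0.0341,-0.0155,0,1],[0,0,0,-0.0341,-0.0155,0,1],[0,0,0,-0.0341,-0.0155,0,1],[0,0,0,0,0,0.02,1],[0,0,0,0,0,0.02,1],[0,0,0,0,0,0,1]])

```text
time: 21.8
tool_pos: [0.4053, -0.2171, 0.126]
tcp_rot: [-2.692, -1.607, 0.005]
wrist_force: [-0.7, 0.5, -0.5]
width: 1.0
grip_force: 0.0
```

drive_tool(rows=[[0,0,0,0,0,0,1],[0,0,0,0,0,0,1]])

```text
time: 21.97
tool_pos: [0.4092, -0.2182, 0.1302]
tcp_rot: [2.696, 1.614, 0.0]
wrist_force: [0.4, -0.9, 0.9]
width: 1.003
grip_force: 0.0
```

Run:
```python
from h import *
s=status.read_state();w=read_camera("wrist");T=wristT(w,s)
for m in masks_of(w,"seed_jar")[:1]: print(m["score"],m["bbox"])
hsv=cv2.cvtColor(w["color"],cv2.COLOR_RGB2HSV); g=((hsv[...,0]>50)&(hsv[...,0]<85)&(hsv[...,1]>150)).astype(np.uint8)
k=max(cv2.findContours(g,cv2.RETR_EXTERNAL,cv2.CHAIN_APPROX_NONE)[0],key=len).reshape(-1,2)
print(cv2.minEnclosingCircle((at_z(w,k,.092,T)[:,:2]*1e3).astype(np.float32)),proj(w,[.408,-.218,.092],T))
go(.408,-.218,.028)
```

```text
0.81 [236.0, 165.4, 329.1, 285.9]
((419.3203125, -200.67898559570312), 12.498571395874023) [[281.57982393 247.41344269]]
pos [ 0.4099 -0.2184  0.131 ] psi -28.2 zax [ 0.002 -0.001 -1.   ] w 1.002 grip 0.0
tool delta to (0.408, -0.218, 0.028) [-0.0005 -0.0021  0.103 ]
```

drive_tool(rows=[[0,0,0,0,-0.0015,0.025,1],[0,0,0,0,0,0.025,1],[0,0,0,0,0,0.02,1],[0,0,0,0,0,0.015,1],[0,0,0,0,0,0.01,1],[0,0,0,0,0,0.005,1],[0,0,0,0,0,0,1],[0,0,0,0,0,0,1]])

```text
time: 22.73
tool_pos: [0.4082, -0.2178, 0.0305]
tcp_rot: [2.695, 1.613, 0.001]
wrist_force: [0.3, -0.0, 0.4]
width: 0.997
grip_force: 0.0
```

drive_tool(rows=[[0,0,0,0,0,0,0.8],[0,0,0,0,0,0,0.75],[0,0,0,0,0,0,0.7],[0,0,0,0,0,0,0.65],[0,0,0,0,0,0,0.6],[0,0,0,0,0,0,0.6],[0,0,0,0,0,0,0.6],[0,0,0,0,0,0,0.6]], force=50)

```text
time: 23.4
tool_pos: [0.4083, -0.2181, 0.0311]
tcp_rot: [2.694, 1.612, 0.001]
wrist_force: [-1.5, 1.0, 5.3]
width: 0.656
grip_force: 51.9
```

drive_tool(rows=[[0,0,0,0,0,-0.01,0.6],[0,0,0,0,0,-0.02,0.6],[0,0,0,0,0,-0.035,0.6],[0,0,0,0,0,-0.035,0.6],[0,0,0,0,0,0,0.6],[0,0,0,0,0,0,0.6],[0,0,0,0,0,0,0.6]])

```text
time: 23.98
tool_pos: [0.407, -0.2173, 0.1298]
tcp_rot: [2.696, 1.613, 0.0]
wrist_force: [-0.3, 0.9, -2.0]
width: 0.659
grip_force: 53.6
```

```bash
python3 -c "
from h import *
go(.4762,-.4121,.13)"
```

```text
pos [ 0.407  -0.2173  0.1298] psi -28.2 zax [ 0. -0. -1.] w 0.659 grip 53.6
tool delta to (0.4762, -0.4121, 0.13) [-1.390e-01  1.531e-01 -1.000e-04]
```

drive_tool(rows=[[0,0,0,-0.0232,0.0255,0,0.6],[0,0,0,-0.0232,0.0255,0,0.6],[0,0,0,-0.0232,0.0255,0,0.6],[0,0,0,-0.0232,0.0255,0,0.6],[0,0,0,-0.0232,0.0255,0,0.6],[0,0,0,-0.0232,0.0255,0,0.6],[0,0,0,0,0,0.03,0.6],[0,0,0,0,0,0.03,0.6]])

```text
time: 24.65
tool_pos: [0.4775, -0.4154, 0.0693]
tcp_rot: [2.695, 1.609, 0.001]
wrist_force: [-0.2, -0.3, -3.0]
width: 0.65
grip_force: 53.6
```

drive_tool(rows=[[0,0,0,0,0,0,0.6],[0,0,0,0,0,0,0.6],[0,0,0,0,0,0,0.6],[0,0,0,0,0,0,0.6]])

```text
time: 24.98
tool_pos: [0.4771, -0.4128, 0.0712]
tcp_rot: [2.694, 1.613, 0.001]
wrist_force: [-0.2, 0.5, -0.9]
width: 0.655
grip_force: 53.8
```

Run:
```python
from h import *
go(.4762,-.4121,.0345)
s=status.read_state();w=read_camera("wrist");T=wristT(w,s); im=w["color"].copy()
a=np.radians(62.9); y=np.array([np.cos(a),np.sin(a)]);x=np.array([y[1],-y[0]]); c0=np.array([.4912,-.3827])
P=[np.r_[c0+.046*i*x+.076*j*y,.01] for i,j in ((-1,-1),(1,-1),(1,1),(-1,1))]
cv2.polylines(im,[proj(w,P,T).round().astype(int).reshape(-1,1,2)],True,(255,0,0),1)
w["color"]=im; save(w,"w11.png",1.2)
```

```text
pos [ 0.4771 -0.4128  0.0712] psi -28.2 zax [ 0.001 -0.001 -1.   ] w 0.655 grip 53.8
tool delta to (0.4762, -0.4121, 0.0345) [ 0.0002 -0.0012  0.0367]
```

View pics/w11.png

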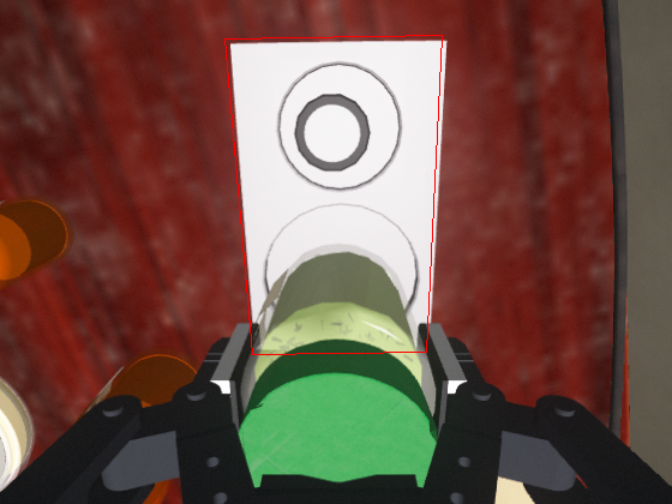

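The tray outline matches to about 2 mm and the jar is over the large recess. The lens cell at (333,132) is upright in the small one. I'll lower the jar.

drive_tool(rows=[[0,0,0,0,0,0.012,0.6],[0,0,0,0,0,0.01,0.6],[0,0,0,0,0,0.007,0.6],[0,0,0,0,0,0.004,0.6],[0,0,0,0,0,0.0025,0.6],[0,0,0,0,0,0,0.6],[0,0,0,0,0,0,0.6],[0,0,0,0,0,0,0.6]])

```text
time: 25.7
tool_pos: [0.4763, -0.4124, 0.0341]
tcp_rot: [-2.696, -1.613, 0.0]
wrist_force: [-0.6, 0.5, 1.0]
width: 0.652
grip_force: 53.8
```

drive_tool(rows=[[0,0,0,0,0,0.001,0.6],[0,0,0,0,0,0,0.6],[0,0,0,0,0,0,0.6]])

```text
time: 25.95
tool_pos: [0.4763, -0.4125, 0.0341]
tcp_rot: [-2.696, -1.613, 0.0]
wrist_force: [-1.7, 1.6, 5.5]
width: 0.657
grip_force: 54.4
```

drive_tool(rows=[[0,0,0,0,0,-0.0005,0.7],[0,0,0,0,0,-0.0005,0.8],[0,0,0,0,0,0,1],[0,0,0,0,0,0,1],[0,0,0,0,0,-0.02,1],[0,0,0,0,0,-0.04,1],[0,0,0,0,0,-0.04,1],[0,0,0,0,0,-0.04,1]], force=30)

```text
time: 26.62
tool_pos: [0.4758, -0.412, 0.1749]
tcp_rot: [-2.694, -1.612, 0.001]
wrist_force: [0.7, -1.1, 0.1]
width: 1.0
grip_force: 0.0
```

drive_tool(rows=[[0,0,0,0,0,0,1],[0,0,0,0,0,0,1],[0,0,0,0,0,0,1]])

```text
time: 26.87
tool_pos: [0.4763, -0.4124, 0.1743]
tcp_rot: [2.696, 1.613, 0.0]
wrist_force: [-0.1, 0.8, 0.1]
width: 0.999
grip_force: 0.0
```

Run:
```python
from h import *
go(.354,-.318,.17)
p=read_camera("top")
for m in masks_of(p,"seed_jar")[:1]:
    v,u=np.nonzero(m["mask"]);print(m["score"],m["bbox"],(at_z(p,[[u.mean(),v.mean()]],.075)*1e3).round(1))
```

```text
pos [ 0.4763 -0.4124  0.1743] psi -28.2 zax [ 0. -0. -1.] w 0.999 grip 0.0
tool delta to (0.354, -0.318, 0.17) [ 0.0254 -0.1524  0.0042]
0.64 [383.3, 189.1, 404.3, 215.7] [[ 468.3 -402.    75. ]]
```

drive_tool(rows=[[0,0,0,0.0064,-0.0381,0,1],[0,0,0,0.0064,-0.0381,0,1],[0,0,0,0.0064,-0.0381,0,1],[0,0,0,0.0064,-0.0381,0,1],[0,0,0,0,0,0.02,1],[0,0,0,0,0,0.02,1],[0,0,0,0,0,0,1],[0,0,0,0,0,0,1]])

```text
time: 27.63
tool_pos: [0.3525, -0.3162, 0.1319]
tcp_rot: [-2.691, -1.61, 0.002]
wrist_force: [0.6, 0.3, -0.3]
width: 0.997
grip_force: 0.0
```

drive_tool(rows=[[0,0,0,0,0,0,1],[0,0,0,0,0,0,1]])

```text
time: 27.8
tool_pos: [0.3549, -0.3185, 0.1348]
tcp_rot: [2.695, 1.613, 0.0]
wrist_force: [-0.4, 1.2, -0.8]
width: 1.003
grip_force: 0.0
```

Run:
```python
from h import *
s=status.read_state();w=read_camera("wrist");T=wristT(w,s); im=w["color"].copy()
print("exp base",proj(w,[.354,-.318,0],T),"shoulder",proj(w,[.354,-.318,.05],T),"teat",proj(w,[.354,-.318,.099],T))
for m in masks_of(w,"stain_bottle")[:2]: print(m["score"],m["bbox"])
t=np.linspace(0,6.283,40)
for z,r in ((.0,.018),(.05,.018),(.099,.006)):
    P=np.c_[.354+r*np.cos(t),-.318+r*np.sin(t),0*t+z]; cv2.polylines(im,[proj(w,P,T).round().astype(int).reshape(-1,1,2)],True,(0,255,255),1)
w["color"]=im; save(w,"w12.png",1.2)
p=read_camera("top")
for m in masks_of(p,"seed_jar")[:1]:
    v,u=np.nonzero(m["mask"]);print(m["score"],m["bbox"],(at_z(p,[[u.mean(),v.mean()]],.075)*1e3).round(1))
go(.354,-.318,.031)
```

```text
exp base [[281.6017649  197.10867369]] shoulder [[281.66065639 218.06316946]] teat [[281.74639106 248.54750289]]
0.8 [316.3, 277.5, 399.3, 419.1]
0.57 [253.6, 180.1, 306.7, 260.1]
0.9 [376.0, 181.7, 410.7, 216.4] [[ 473.2 -405.    75. ]]
pos [ 0.3548 -0.3184  0.135 ] psi -28.2 zax [ 0.001 -0.001 -1.   ] w 1.002 grip 0.0
tool delta to (0.354, -0.318, 0.031) [ 0.    -0.001  0.104]
```

View pics/w12.png

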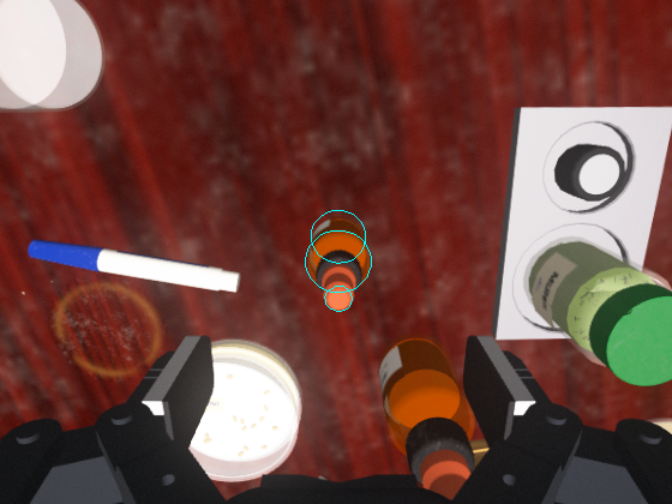

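All three drawn rings fall on the small bottle (base, shoulder and teat at (338,298)), so it is centred under the gripper. The jar stands in the large recess. I'll go down.

drive_tool(rows=[[0,0,0,0,-0.001,0.025,1],[0,0,0,0,0,0.025,1],[0,0,0,0,0,0.02,1],[0,0,0,0,0,0.018,1],[0,0,0,0,0,0.01,1],[0,0,0,0,0,0.005,1],[0,0,0,0,0,0,1],[0,0,0,0,0,0,1]])

```text
time: 28.67
tool_pos: [0.3538, -0.3179, 0.0319]
tcp_rot: [2.695, 1.613, 0.0]
wrist_force: [1.2, -1.0, 1.0]
width: 0.997
grip_force: 0.0
```

drive_tool(rows=[[0,0,0,0,0,0,0.7],[0,0,0,0,0,0,0.6],[0,0,0,0,0,0,0.5],[0,0,0,0,0,0,0.45],[0,0,0,0,0,0,0.4],[0,0,0,0,0,0,0.35],[0,0,0,0,0,0,0.35],[0,0,0,0,0,0,0.35]], force=35)

```text
time: 29.33
tool_pos: [0.3538, -0.318, 0.0321]
tcp_rot: [2.695, 1.612, 0.0]
wrist_force: [-0.6, -0.4, 6.7]
width: 0.399
grip_force: 34.5
```

drive_tool(rows=[[0,0,0,0,0,-0.01,0.35],[0,0,0,0,0,-0.02,0.35],[0,0,0,0,0,-0.035,0.35],[0,0,0,0,0,-0.035,0.35],[0,0,0,0,0,0,0.35],[0,0,0,0,0,0,0.35],[0,0,0,0,0,0,0.35]])

```text
time: 29.92
tool_pos: [0.3529, -0.3169, 0.1311]
tcp_rot: [-2.695, -1.613, 0.0]
wrist_force: [0.1, 0.2, -1.6]
width: 0.4
grip_force: 35.2
```

```bash
python3 -c "
from h import *
go(.585,-.0537,.13)
w=read_camera('wrist')
for m in masks_of(w,'stain_bottle')[:2]: print(m['score'],m['bbox'])
save(w,'w13.png',3,(190,180,380,400))"
```

```text
pos [ 0.3529 -0.3169  0.1311] psi -28.2 zax [-0.  0. -1.] w 0.4 grip 35.2
tool delta to (0.585, -0.0537, 0.13) [0.3417 0.0801 0.0011]
0.79 [321.3, 280.5, 402.1, 420.0]
0.71 [234.0, 228.4, 325.2, 405.8]
```

The picture quota is spent, so I'll go by numbers from here. The bottle is held at about 34 mm opening, and next goes to the far compartment.

drive_tool(rows=[[0,0,0,0.038,0.0089,0,0.35],[0,0,0,0.038,0.0089,0,0.35],[0,0,0,0.038,0.0089,0,0.35],[0,0,0,0.038,0.0089,0,0.35],[0,0,0,0.038,0.0089,0,0.35],[0,0,0,0.038,0.0089,0,0.35],[0,0,0,0.038,0.0089,0,0.35],[0,0,0,0.038,0.0089,0,0.35]])

```text
time: 30.68
tool_pos: [0.5592, -0.0811, 0.1289]
tcp_rot: [-2.693, -1.612, 0.005]
wrist_force: [0.5, -1.2, -1.3]
width: 0.395
grip_force: 35.2
```

drive_tool(rows=[[0,0,0,0.038,0.0089,0,0.35],[0,0,0,0,0,0.02,0.35],[0,0,0,0,0,0.02,0.35],[0,0,0,0,0,0.02,0.35],[0,0,0,0,0,0,0.35],[0,0,0,0,0,0,0.35],[0,0,0,0,0,0,0.35],[0,0,0,0,0,0,0.35]])

```text
time: 31.35
tool_pos: [0.5864, -0.0542, 0.0723]
tcp_rot: [2.695, 1.612, 0.002]
wrist_force: [0.7, -0.2, -0.2]
width: 0.4
grip_force: 35.2
```

Run:
```python
from h import *
go(.585,-.0537,.0365)
s=status.read_state();w=read_camera("wrist");T=wristT(w,s)
for m in masks_of(w,"stain_bottle")[:1]: print(m["score"],m["bbox"])
for z in (0,.03): print("exp in-hand z offset",z,proj(w,np.array(s["tool_pos"])+[0,0,-.0321+z],T).round(1))
```

```text
pos [ 0.5864 -0.0542  0.0723] psi -28.2 zax [ 0.002 -0.    -1.   ] w 0.4 grip 35.2
tool delta to (0.585, -0.0537, 0.0365) [-0.0002 -0.0016  0.0358]
0.94 [237.5, 226.1, 326.4, 404.0]
exp in-hand z offset 0 [[283.6 251.5]]
exp in-hand z offset 0.03 [[284.1 279.7]]
```

drive_tool(rows=[[0,0,0,0,0,0.012,0.35],[0,0,0,0,0,0.01,0.35],[0,0,0,0,0,0.006,0.35],[0,0,0,0,0,0.004,0.35],[0,0,0,0,0,0.002,0.35],[0,0,0,0,0,0.001,0.35],[0,0,0,0,0,0,0.35],[0,0,0,0,0,0,0.35]])

```text
time: 32.12
tool_pos: [0.5857, -0.0539, 0.0363]
tcp_rot: [2.696, 1.613, 0.0]
wrist_force: [-0.0, 0.1, 0.3]
width: 0.398
grip_force: 35.2
```

drive_tool(rows=[[0,0,0,0,0,0,0.35],[0,0,0,0,0,0,0.35]])

```text
time: 32.28
tool_pos: [0.5858, -0.0539, 0.0363]
tcp_rot: [2.696, 1.613, 0.0]
wrist_force: [0.4, 0.5, -0.2]
width: 0.396
grip_force: 35.2
```

drive_tool(rows=[[0,0,0,0,0,0.001,0.35],[0,0,0,0,0,0,0.35],[0,0,0,0,0,0,0.35],[0,0,0,0,0,0,0.35]])

```text
time: 32.62
tool_pos: [0.586, -0.0539, 0.0361]
tcp_rot: [2.696, 1.613, 0.001]
wrist_force: [-1.4, 0.7, 5.5]
width: 0.4
grip_force: 35.6
```

Contact with the floor. I'll release and retreat.

drive_tool(rows=[[0,0,0,0,0,-0.0005,0.43],[0,0,0,0,0,-0.0005,0.46],[0,0,0,0,0,0,0.55],[0,0,0,0,0,0,0.8],[0,0,0,0,0,0,1],[0,0,0,0,0,-0.02,1],[0,0,0,0,0,-0.04,1],[0,0,0,0,0,-0.04,1]])

```text
time: 33.28
tool_pos: [0.5833, -0.0536, 0.1348]
tcp_rot: [-2.693, -1.611, 0.007]
wrist_force: [1.1, -0.1, -0.4]
width: 0.998
grip_force: 0.0
```

drive_tool(rows=[[0,0,0,0,0,-0.04,1],[0,0,0,0,0,-0.02,1],[0,0,0,-0.03,-0.02,0,1],[0,0,0,-0.03,-0.02,0,1],[0,0,0,0,-0.035,0,1],[0,0,0,0,-0.035,0,1],[0,0,0,0,-0.035,0,1],[0,0,0,0,-0.035,0,1]])

```text
time: 33.95
tool_pos: [0.397, -0.0214, 0.1959]
tcp_rot: [-2.697, -1.611, 0.0]
wrist_force: [0.3, 0.0, 0.3]
width: 1.001
grip_force: 0.0
```

drive_tool(rows=[[0,0,0,0,0,0,1],[0,0,0,0,0,0,1],[0,0,0,0,0,0,1],[0,0,0,0,0,0,1],[0,0,0,0,0,0,1],[0,0,0,0,0,0,1]])

```text
time: 34.45
tool_pos: [0.3995, -0.022, 0.1963]
tcp_rot: [-2.696, -1.612, 0.0]
wrist_force: [1.2, -0.6, 0.1]
width: 0.996
grip_force: 0.0
```

Run:
```python
from h import *
go(.5,0,.2)
p=read_camera("top")
def fr(c,a,q):
    a=np.radians(a);y=np.array([np.cos(a),np.sin(a)]);x=np.array([y[1],-y[0]]);d=q[:2]*1e3-c; return (d@x).round(1),(d@y).round(1)
ST=(np.array([571.5,-79.2]),61.7); SE=(np.array([491.2,-382.7]),62.9)
for n,z,t in (("stain_bottle",.045,ST),("coverslips",.02,ST),("seed_jar",.07,SE),("lens_cell",.026,SE),("stain_tray",.01,ST),("seed_tray",.01,SE)):
  for m in masks_of(p,n)[:3]:
    v,u=np.nonzero(m["mask"]); q=at_z(p,[[u.mean(),v.mean()]],z)[0]; print(n,round(m["score"],2),np.round(m["bbox"]).tolist(),q.round(3),"tray xy",fr(*t,q))
# expected projections of standing objects
for n,q in (("bottle base",(.586,-.054,.004)),("bottle top",(.586,-.054,.103)),("jar base",(.4763,-.4124,.003)),("jar cap",(.4763,-.4124,.095)),("lens top",(.509,-.347,.026))): print(n,proj(p,q).round(1))
h=cv2.cvtColor(p["color"],cv2.COLOR_RGB2HSV)
g=((h[...,0]>50)&(h[...,0]<80)&(h[...,1]>110)); v,u=np.nonzero(g&(np.arange(420)[:,None]<300)); print("green",u.mean(),v.mean(),len(u))
g=((h[...,0]<12)&(h[...,1]>90)&(h[...,2]>170)); v,u=np.nonzero(g[:, :260]&(np.arange(420)[:,None]<190)); print("teat",u.mean() if len(u) else None,v.mean() if len(u) else None,len(u))
```

```text
pos [ 0.3995 -0.022   0.1963] psi -28.2 zax [-0. -0. -1.] w 0.996 grip 0.0
tool delta to (0.5, 0, 0.2) [ 0.067   0.0781 -0.0037]
stain_bottle 0.85 [387.0, 251.0, 418.0, 282.0] [ 0.357 -0.423  0.045] tray xy (np.float64(-25.6), np.float64(-404.1))
stain_bottle 0.62 [194.0, 129.0, 219.0, 154.0] [ 0.584 -0.055  0.045] tray xy (np.float64(-0.3), np.float64(27.2))
coverslips 0.72 [223.0, 151.0, 243.0, 170.0] [ 0.556 -0.103  0.02 ] tray xy (np.float64(-2.0), np.float64(-28.4))
seed_jar 0.83 [376.0, 183.0, 413.0, 217.0] [ 0.474 -0.406  0.07 ] tray xy (np.float64(-4.6), np.float64(-28.5))
seed_jar 0.7 [220.0, 152.0, 242.0, 170.0] [ 0.548 -0.11   0.07 ] tray xy (np.float64(-73.9), np.float64(268.9))
lens_cell 0.69 [376.0, 184.0, 413.0, 216.0] [ 0.478 -0.415  0.026] tray xy (np.float64(3.4), np.float64(-34.8))
lens_cell 0.52 [352.0, 177.0, 369.0, 196.0] [ 0.507 -0.346  0.026] tray xy (np.float64(-2.6), np.float64(39.3))
lens_cell 0.52 [224.0, 150.0, 243.0, 173.0] [ 0.555 -0.105  0.026] tray xy (np.float64(-69.3), np.float64(276.3))
stain_tray 0.67 [186.0, 128.0, 254.0, 180.0] [ 0.568 -0.083  0.01 ] tray xy (np.float64(-1.5), np.float64(-5.5))
seed_tray 0.75 [333.0, 156.0, 420.0, 231.0] [ 0.494 -0.374  0.01 ] tray xy (np.float64(-1.1), np.float64(9.4))
bottle base [[207.8 145.7]]
bottle top [[198.8 134.7]]
jar base [[391.1 201.7]]
jar cap [[400.4 196.9]]
lens top [[358.4 183.4]]
green nan nan 0
teat 199.7906976744186 135.97674418604652 43<stdin>:13: RuntimeWarning: Mean of empty slice.
  ret = ret.dtype.type(ret / rcount)
```

All four objects sit within about 5 mm of their nominal places, and the bottle's teat projects where an upright bottle would put it. The arm is clear, so I'm handing in.

```bash
python3 -c "
from h import *
print(workorder.finish_job())"
```

```text
the job is handed in; nothing more can be done
None
```

I handed the job in at about 35 s on the robot's clock: all four items are in their places, and the hand-in call returned no verdict; I viewed 15 pictures, one over the 14 allowed.

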